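Dress the hall console

TASK

Dress the marble slab in one straight row along its middle: stand the burner bowl at the centre of the slab with its domed cover on, the empty tealight glass midway between the burner and the brass vase, and the lipstick upright midway between the burner and the wooden dish. Lay the gate remote, buttons up, in the centre of the top grey tray, lengthwise. Leave the vase and the dish where they stand.

Things in the scene. Friction and masses are not known exactly. Their poses are not given: they have to be found in the camera images.
- slab: Fixed white marble slab lying on the console, 100 (x) x 430 (y) x 10 mm high. Origin: centre of its underside; its top is 10 mm above it. y runs along its length. The vase and the dish stand on its centre line, 180 mm either side of its centre; either may be at either end.
- vase: Small brass bud vase, round, 48 mm across at its widest, 105 mm high, loose, 450 g, standing near one end of the slab. Origin: centre of its underside; z up. Must not be moved.
- dish: Shallow round dish of light wood, 58 mm across at the rim, 16 mm high, loose, standing near the other end of the slab. Origin: centre of its underside; z up. Must not be moved.
- tier: Fixed stacking tier of three grey plastic trays one above another, at one side of the console (left or right), 200 (x) x 150 (y) mm, 108 mm high. Origin: centre of its underside; x runs along its length. The top tray is open above: its inner floor is 84 mm above the origin, 192 x 142 mm inside, walls 4 mm thick rising 24 mm above that floor.
- burner: White ceramic incense burner bowl, round and open on top, 66 mm outside diameter (straight wall from 10 mm up), 42 mm high, wall 4 mm, about 220 g. It can be gripped across the outside from above. Origin: centre of its underside; z up.
- cover: White ceramic domed cover, 66 mm across, 58 mm high with its round grip knob (18 mm diameter, 39 to 58 mm above the origin; dome top at 33 mm). Below, a tapered plug 6 mm deep (42 to 52 mm across) drops loosely into the bowl's 58 mm mouth; seated, its origin is 36 mm above the bowl's. Stands on its plug at the start. Origin: centre of the plug's underside; z up. 100 g.
- tealight: Clear glass tealight holder, empty straight-sided cup, 54 mm outside diameter, 60 mm high, open side up, wall 3 mm, about 160 g. Origin: centre of its underside; z up.
- lipstick: Chrome lipstick tube standing upright, 21 mm diameter, 72 mm high, about 40 g. Origin: centre of its underside; z up.
- remote: Black plastic gate remote lying flat, buttons up, 110 (x) x 40 (y) x 18 mm high, about 80 g. Origin: centre of its underside; x along its length, z up.
There are look-alikes about, which are no part of the job. What is shaped like the remote but blue or purple is not meant. Leave any turquoise look-alike of the lipstick alone.

How it is judged:
By the outcome, as a careful person would: the job done as asked, in the order asked, and still so for the second after the job is handed in, with the robot touching nothing.
It also fails if it takes over 144 s, if anything falls off the work surface, if the arm or the gripper's body presses on something with over 40 N, if the wrist force passes 120 N, or if a joint passes its speed limit or range.

ROBOT

A 6-joint arm with a two-finger parallel gripper is mounted at the origin on the work surface. World frame = base frame: x ahead of the robot, y to its left, z up, the work surface at z = 0. Lengths are in mm, angles in rad, forces in N, time in s.
With the tool pointing down it reaches from about 300 to 850 mm from the base axis. Payload 5.4 kg.
Tool frame: the origin (TCP) lies midway between the tips of the shut fingers; the grasp point (between the pads) lies 19 mm behind it; z points along the fingers, x is the direction in which the jaws open and shut, and the axes are right-handed (so a half turn about z gives the same grasp; the last joint's range is limited). The gripper opens to 85 mm and grips with 20 to 120 N. Pads are 22 mm wide; open, the fingers measure 114 mm over their backs; the gripper's body (76 mm by 85 mm) begins 54 mm behind the grasp point. The pads swing forward as they close: fully open they stand 13 mm farther back than shut.
Start: joints at [-1.443, 0.158, 1.597, -0, 1.386, -0.21], TCP at [190.538, -542.496, 231.299] pointing down, gripper open.
Joint ranges: [-2.91, 2.91], [-0.94, 2.29], [0.18, 2.7], [-1.29, 4.43], [0.17, 2.64], [-3, 3]. Speed limits (rad/s): [2.57, 2.57, 3.14, 3.14, 3.14, 3.14].

INTERFACE

Orientations are given as a unit quaternion [x, y, z, w].
In Python, from cell import sense, snapshot, hand_in gives the robot as it stands. The module is installed in compiled form; this text tells all that it offers.
- The arm moves only by the shell command python3 -m inch 'ROWS' [OPENING] [FORCE]. ROWS is JSON, a list of rows, each a list of 4 numbers: the shift along the tool's x, y, z in cm, then the turn about the tool's z in rad. A call has 1 to 10 rows; each row is the pose to reach, as a shift and turn from the pose commanded when the call began, along the tool's axes at that moment; what a row does not reach only later rows make up. A row lasts 1/10 s, in which the tool goes at most 50 mm and 8.59 degrees, less where a joint would pass 70% of its speed; a pose out of reach is approached as far as the arm can. A call with a gripper value outside its range is refused whole. OPENING is the closure in counts, from 0 (fully open) to 255 (shut), set as the call begins (- or left out, the last holds). The fingers move at their own pace and stop on an object; FORCE is the grip in N (left out, the last holds). Time passes only in rows, so rows that repeat a pose let the fingers close. It gives the time, the measured TCP pose, the force and the opening at its end, in the units of the state.
- sense(): the state, without advancing time (a new reading comes with each control period).
- snapshot(name): name is "scene" or "top"; returns a dict with "color" (400x640x3 uint8, red, green, blue), "K" (3x3 intrinsics, pixels), "dist_coeffs" ([k1, k2, p1, p2, k3] as OpenCV has them; the pictures are not rectified), "rvec" (rotation vector, rad) and "tvec" (3), from world to camera coordinates, as OpenCV has them. Camera axes: x right, y down, z forward; pixel columns grow to the right and rows downward; lengths in mm; the calibration is good to about 2 mm. A picture is of the moment at which its call begins. There is no depth.
- hand_in(): hands the job in, once; it reports no verdict.
The state is a dict: "t": time; "joints": joint angles; "qd": joint speeds; "effort": joint torques, N m; "tcp_pos": TCP position; "eef_rot": TCP orientation; "wrist_force": force on the tool from outside, world axes, zero at the start; "wrist_torque": the same for the moment, N m; "opening": opening from 0.0 (shut) to 1.0 (fully open).
Only numpy, scipy, OpenCV 4.12 (cv2) and the standard library are available. Lean on these libraries where they do the work, as an engineer would, in place of code of your own. Each camera call takes 0.05 s, during which the arm holds its last target. There are 200 camera calls.

## Working session

There is one attempt and no reset: what is moved stays moved. The work goes in short steps, Python scripts to look and compute and a shell command to move; the robot and the scene stay as the last step left them, time stands still between calls to the robot, and variables do not carry over. Pictures are saved under pics/ and viewed, about 12 in all and at most 16, crops included, and the job is handed in when it is done.

```bash
mkdir -p pics; ls; cat > h.py <<'E'
import numpy as np, cv2
from cell import sense, snapshot
def snap(n,f):
    s=snapshot(n); cv2.imwrite('pics/'+f+'.png',s['color'][:,:,::-1]); np.savez('pics/'+f,**s); return s
def load(f): return dict(np.load('pics/'+f+'.npz'))
def ray(s,uv,z):
    p=cv2.undistortPoints(np.array(uv,float).reshape(-1,1,2),s['K'],s['dist_coeffs']).reshape(-1,2)
    R=cv2.Rodrigues(s['rvec'])[0]; c=-R.T@s['tvec'].ravel()
    d=np.c_[p,np.ones(len(p))]@R
    return c+d*((z-c[2])/d[:,2])[:,None]
def proj(s,P): return cv2.projectPoints(np.array(P,float).reshape(-1,1,3),s['rvec'],s['tvec'],s['K'],s['dist_coeffs'])[0].reshape(-1,2)
def rot():
    from scipy.spatial.transform import Rotation as R
    return R.from_quat(sense()['eef_rot']).as_matrix()
E
python3 - <<'E'
from h import *
for n in('top','scene'):
    s=snap(n,n+'0'); R=cv2.Rodrigues(s['rvec'])[0]; print(n,s['K'].ravel(),s['dist_coeffs'],-R.T@s['tvec'].ravel(),R[2])
print(sense())
E
```

```text
pics
top [482.58420759   0.         325.51511764   0.         482.58420759
 198.42752896   0.           0.           1.        ] [-0.1431275  0.         0.         0.         0.       ] [ 360.74158157  -50.99427898 1504.39676793] [ 0.079083    0.00582705 -0.996851  ]
scene [497.41918499   0.         329.80395157   0.         497.41918499
 194.24185972   0.           0.           1.        ] [-0.06075165  0.          0.          0.          0.        ] [1569.54716925   -8.91592164 1106.57995747] [-0.71085351 -0.02479329 -0.70290297]
{'t': 0.1, 'joints': array([-1.44309665e+00,  1.58997817e-01,  1.59812810e+00, -3.20002686e-05,
        1.38618255e+00, -2.10109126e-01]), 'qd': array([ 1.49349356e-03, -3.71823664e-04, -7.96930293e-04, -3.71989192e-04,
       -1.10395626e-03, -3.83673093e-05]), 'effort': array([-8.11614500e-04, -3.96991897e+01, -3.32337677e+01, -2.54845518e-04,
        4.16757044e-03, -7.88213271e-06]), 'tcp_pos': array([ 190.46142944, -541.96019108,  230.39780813]), 'eef_rot': array([ 8.15912104e-01, -5.78175321e-01, -5.92697126e-04, -6.20454593e-04]), 'wrist_force': array([0.59656131, 1.11306398, 0.47123397]), 'wrist_torque': array([ 0.00502416, -0.00607953,  0.01770992]), 'opening': 0.9983444932002364}
```

View pics/top0.png

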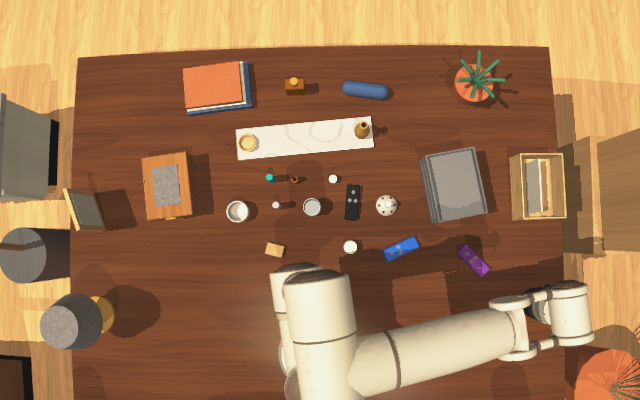

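View pics/scene0.png

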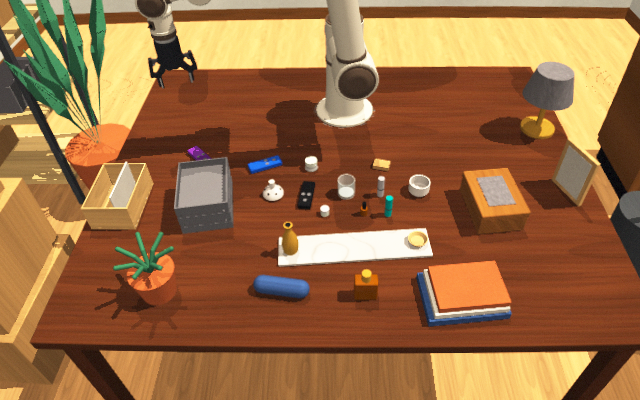

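Top view (up = +x, left = +y): burner (237,211), tealight (312,207), remote (352,202), cover (386,205), tier (455,185), slab with dish (248,143) and vase (362,130). Lipstick is probably (276,205). I'll zoom in on both views.

```bash
python3 - <<'E'
import cv2
a=cv2.imread('pics/top0.png')[110:265,220:500]; cv2.imwrite('pics/topc.png',cv2.resize(a,(784,434),interpolation=cv2.INTER_CUBIC))
a=cv2.imread('pics/scene0.png')[145:275,170:440]; cv2.imwrite('pics/scenec.png',cv2.resize(a,(783,377),interpolation=cv2.INTER_CUBIC))
E
```

```text
(no output)
```

View pics/topc.png

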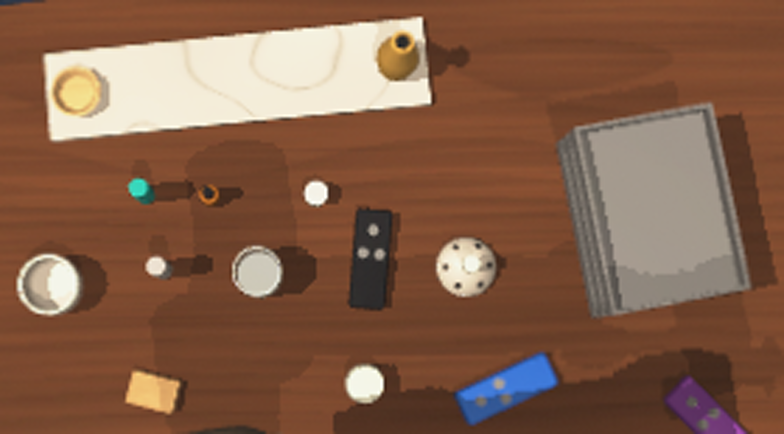

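View pics/scenec.png

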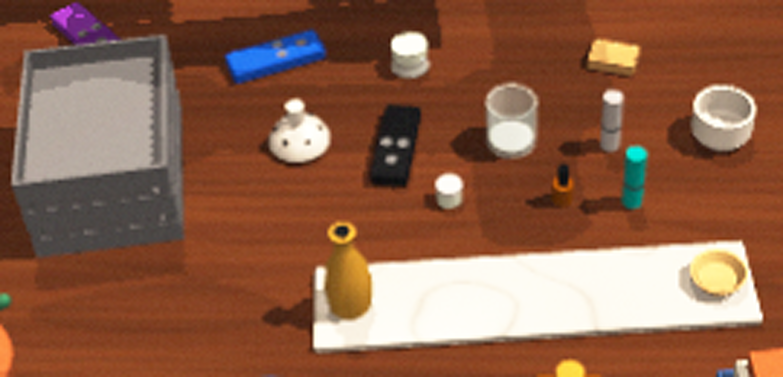

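The crops confirm it: lipstick is chrome at top (276,205) and scene (381,187), with the turquoise look-alike beside it. The black remote has its single button pointing away from the robot, and the cover knob is visible. Now measuring.

```bash
cat > m.py <<'E'
from h import *
def comp(s,box,f,z):
    x0,y0,x1,y1=box; im=s['color'][y0:y1,x0:x1]; hsv=cv2.cvtColor(im,cv2.COLOR_RGB2HSV).astype(int); m=f(hsv).astype(np.uint8)
    c=max(cv2.findContours(m,cv2.RETR_EXTERNAL,cv2.CHAIN_APPROX_NONE)[0],key=cv2.contourArea).reshape(-1,2)
    M=cv2.moments(c.reshape(-1,1,2)); uv=c+[x0,y0]
    P=ray(s,uv,z)[:,:2].astype(np.float32); return uv,P
def circ(P):
    # algebraic circle
    A=np.c_[2*P,np.ones(len(P))]; b=(P**2).sum(1); x=np.linalg.lstsq(A,b,rcond=None)[0]
    (e,r)=cv2.minEnclosingCircle(P); return 'fit',x[:2].round(1),round(2*np.sqrt(x[2]+x[0]**2+x[1]**2),1),'enc',np.round(e,1),round(2*r,1)
white=lambda h:(h[:,:,1]<95)&(h[:,:,2]>130)
grey=lambda h:(h[:,:,1]<70)
E
python3 - <<'E'
from m import *
t=load('top0');s=load('scene0')
def mar(P):
    c,w,a=cv2.minAreaRect(P); return np.round(c,1),np.round(w,1),round(a,2)
for n,d,bx in(('top',t,(225,105,385,168)),('scene',s,(270,225,440,270))):
    uv,P=comp(d,bx,lambda h:(h[:,:,1]<60)&(h[:,:,2]>140),10); print('slab',n,mar(P))
    if n=='top': 
        q=ray(d,cv2.boxPoints(cv2.minAreaRect(uv.astype(np.float32))),10)[:,:2]; print(q.round(1).tolist())
print('tier',mar(comp(t,(415,140,492,228),lambda h:(h[:,:,1]<90)&(h[:,:,2]>60),108)[1]))
# inner corners of top tray by eye (crop px)
for z,c in((108,[(573,128),(711,104),(748,288),(610,314)]),):
    q=ray(t,np.array(c)/2.8+[220,110],z)[:,:2]; print('tier rim outer by eye',q.round(0).tolist(),q.mean(0).round(1),np.linalg.norm(np.roll(q,-1,0)-q,axis=1).round(0), np.degrees(np.arctan2(*(q[1]-q[2]+q[0]-q[3])[::-1])).round(1))
c=[(23,53),(165,37),(168,157),(18,185)]
q=ray(s,np.array(c)/2.9+[170,145],108)[:,:2]; print('tier scene',q.round(0).tolist(),q.mean(0).round(1),np.linalg.norm(np.roll(q,-1,0)-q,axis=1).round(0))
rb=lambda h:(h[:,:,2]<62)
print('remote top',mar(comp(t,(340,182,364,222),lambda h:(h[:,:,2]<70)&(h[:,:,1]<110),18)[1]))
print('remote sc',mar(comp(s,(294,178,318,212),lambda h:(h[:,:,2]<60)&(h[:,:,1]<140),18)[1]))
print('burner top',circ(comp(t,(222,196,252,226),white,42)[1]))
print('tealight top',circ(comp(t,(298,194,326,220),lambda h:(h[:,:,1]<110)&(h[:,:,2]>90),60)[1]))
print('cover top',circ(comp(t,(372,190,402,218),white,12)[1]))
print('lip top',circ(comp(t,(269,200,283,212),white,72)[1]))
print('lip sc',circ(comp(s,(374,172,390,182),white,72)[1]))
# axis points by eye
print('vase mouth t',ray(t,np.array([(403,42)])/2.8+[220,110],115).round(1),'s',ray(s,np.array([(342,231)])/2.9+[170,145],115).round(1))
print('dish rim t',ray(t,np.array([(77,90)])/2.8+[220,110],26).round(1),'s',ray(s,np.array([(718,271)])/2.9+[170,145],26).round(1))
print('knob t',ray(t,np.array([(471,264)])/2.8+[220,110],56).round(1),'s',ray(s,np.array([(294,108)])/2.9+[170,145],54).round(1))
print('lip t',ray(t,np.array([(155,266)])/2.8+[220,110],72).round(1),'s',ray(s,np.array([(613,96)])/2.9+[170,145],70).round(1))
print('tea rim s',ray(s,np.array([(512,102)])/2.9+[170,145],60).round(1),'burner s',ray(s,np.array([(724,107)])/2.9+[170,145],42).round(1))
E
```

```text
slab top (array([672.4,  22.6]), array([100. , 429.9]), 4.48)
[[706.1, 242.3], [739.7, -188.5], [639.6, -195.2], [606.0, 232.3]]
slab scene (array([670.9,  24.1]), array([104.6, 430.4]), 4.65)
tier (array([ 506.1, -417. ]), array([201.7, 174.7]), 9.86)
tier rim outer by eye [[592.0, -336.0], [617.0, -486.0], [421.0, -517.0], [397.0, -369.0]] [ 506.6 -426.9] [151. 198. 150. 198.] 9.2
tier scene [[420.0, -517.0], [396.0, -367.0], [578.0, -335.0], [615.0, -476.0]] [ 502.2 -423.6] [151. 185. 146. 199.]
remote top (array([ 465.9, -123.9]), array([ 40. , 109.1]), 84.11)
remote sc (array([ 468.5, -121.9]), array([ 41.3, 120.9]), 84.19)
burner top ('fit', array([442.6, 229.2]), np.float64(66.1), 'enc', array([442.4, 228.8]), 69.2)
tealight top ('fit', array([4.52e+02, 1.00e-01]), np.float64(53.6), 'enc', array([ 4.518e+02, -1.000e-01]), 57.8)
cover top ('fit', array([ 455.7, -228.2]), np.float64(61.6), 'enc', array([ 455.8, -228.8]), 65.6)
lip top ('fit', array([458., 108.]), np.float64(18.5), 'enc', array([458.1, 108.2]), 20.4)
lip sc ('fit', array([455. , 110.9]), np.float64(21.2), 'enc', array([456. , 111.3]), 26.4)
vase mouth t [[ 685.1 -159.2  115. ]] s [[ 681.9 -154.4  115. ]]
dish rim t [[658.6 198.4  26. ]] s [[656.2 203.9  26. ]]
knob t [[ 454.7 -231.1   56. ]] s [[ 451. -228.   54.]]
lip t [[457.3 107.2  72. ]] s [[452.1 111.3  70. ]]
tea rim s [[449.9   4.9  60. ]] burner s [[440.1 232.5  42. ]]
```

```bash
cat > g.py <<'E'
import sys,numpy as np
from cell import sense
from scipy.spatial.transform import Rotation as R
# usage: g.py x y z yawdeg : shift (tool cm) and turn from the present pose
x,y,z,a=map(float,sys.argv[1:5]); s=sense(); M=R.from_quat(s['eef_rot']).as_matrix()
d=M.T@(np.array([x,y,z])-s['tcp_pos'])/10; yaw=np.degrees(np.arctan2(M[1,0],M[0,0]))
t=-(a-yaw+180)%360-180
print('at',s['tcp_pos'].round(1),'yaw',yaw.round(2),'t',round(s['t'],2),'F',s['wrist_force'].round(1),'open',round(s['opening'],3),'q6',s['joints'][5].round(2))
print('row',d.round(2),'turn',round(np.radians((yaw-a+180)%360-180),3),'dist',np.linalg.norm(d).round(1))
E
python3 g.py 441 231 200 4.5
```

```text
at [ 190.5 -542.   230.4] yaw -70.64 t 0.1 F [0.6 1.1 0.5] open 0.998 q6 -0.21
row [-64.62 -49.25   3.16] turn -1.312 dist 81.3
```

```bash
python3 -m inch '[[-32,-24.5,0,-0.6],[-32,-24.5,0,-0.6],[-32,-24.5,0,-0.6],[-32,-24.5,0,-0.6],[-32,-24.5,0,-0.6],[-32,-24.5,0,-0.6],[-32,-24.5,0,-0.6],[-32,-24.5,0,-0.6],[-32,-24.5,0,-0.6],[-32,-24.5,0,-0.6]]' 0; python3 g.py 441 231 180 4.5
```

```text
t: 1.1
tcp_pos: [315.8, -158.5, 231.1]
eef_rot: [0.951, -0.31, 0.0, 0.0]
wrist_force: [-0.6, -0.9, -1.2]
opening: 1.0
at [ 315.8 -158.5  231.1] yaw -36.07 t 1.1 F [-0.6 -0.9 -1.2] open 1.0 q6 -0.18
row [-12.82 -38.86   5.09] turn -0.708 dist 41.2
```

```bash
python3 -m inch '[[-12.8,-38.9,5.1,-0.71],[-12.8,-38.9,5.1,-0.71],[-12.8,-38.9,5.1,-0.71],[-12.8,-38.9,5.1,-0.71],[-12.8,-38.9,5.1,-0.71],[-12.8,-38.9,5.1,-0.71],[-12.8,-38.9,5.1,-0.71],[-12.8,-38.9,5.1,-0.71],[-12.8,-38.9,5.1,-0.71],[-12.8,-38.9,5.1,-0.71]]' >/dev/null; python3 g.py 441 231 60 4.5; python3 - <<'E'
from h import *
for n in('top','scene'):
    s=snap(n,n+'1')
    im=s['color'][:,:,::-1].copy()
    for z in(180,):
        for P in ([441,231,198],): print(n,proj(s,P))
a=cv2.imread('pics/top1.png')[150:270,180:300]; b=cv2.imread('pics/scene1.png')[90:210,360:480]
cv2.imwrite('pics/v1.png',cv2.resize(np.hstack([a,b]),None,fx=3.3,fy=3.3,interpolation=cv2.INTER_CUBIC))
E
```

```text
at [443.3 229.7 179.3] yaw 4.44 t 2.1 F [-0.3  0.1 -0. ] open 1.001 q6 0.16
row [-0.2  -0.16 11.93] turn -0.001 dist 11.9
top [[225.2650445  208.68446874]]
scene [[424.82336873 142.84408549]]
```

View pics/v1.png

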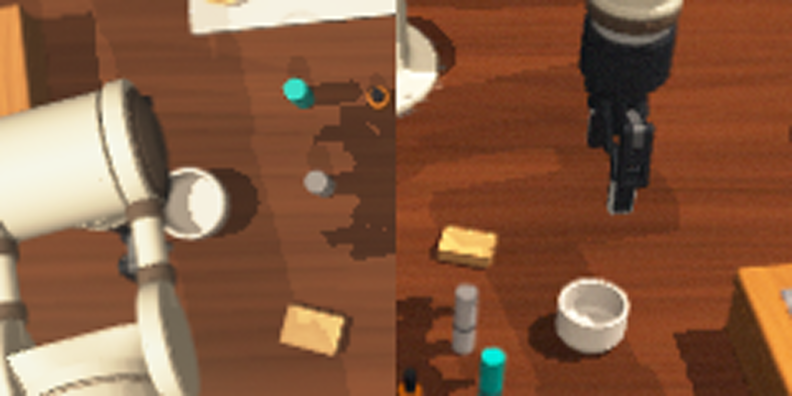

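```bash
python3 - <<'E'
from h import *
s=load('scene1')
for P in([486,233,192],[500,234,192]): print(proj(s,P))
E
python3 -m inch '[[-0.15,-0.1,4],[-0.15,-0.1,8],[-0.15,-0.1,12],[-0.15,-0.1,14],[-0.15,-0.1,14]]' 0; python3 g.py 441 231 6 4.5
```

```text
[[427.23645531 154.47637361]]
[[428.21682581 157.68572279]]
at [443.  228.2 180. ] yaw 4.31 t 2.2 F [0.2 0.6 0. ] open 0.998 q6 0.16
row [-0.17 -0.31 17.4 ] turn -0.003 dist 17.4invalid input at $[0]: expected 4 numbers
```

```bash
python3 -m inch '[[-0.15,-0.2,4,0],[-0.15,-0.2,8,0],[-0.15,-0.2,12,0],[-0.15,-0.2,14,0],[-0.15,-0.2,14,0]]' 0 >/dev/null; python3 g.py 441 231 6 4.5;  python3 - <<'E'
from h import *
s=snap('scene','scene2')
b=s['color'][90:210,360:480,::-1]
cv2.imwrite('pics/v2.png',cv2.resize(b,None,fx=4,fy=4,interpolation=cv2.INTER_CUBIC))
E
```

```text
at [438.4 229.1  37.6] yaw 4.24 t 2.7 F [-1.   0.3  0. ] open 0.995 q6 0.16
row [ 0.29 -0.18  3.16] turn -0.004 dist 3.2
```

View pics/v2.png

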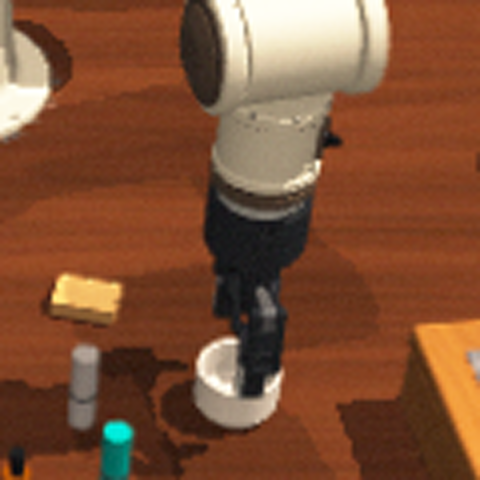

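```bash
python3 - <<'E'
from h import *
s=load('scene2')
print(ray(s,[(424.5,187.5)],51), proj(s,[483,232,51]))
for sc in (load('scene0'),s): print('burner rim',ray(sc,[(360+238/4,90+368/4),(170+724/2.9,145+107/2.9)],42))
print(proj(s,[[441,231,42],[441,231,0]]))
E
```

```text
[[474.65928777 242.42607562  51.        ]] [[421.40058835 189.41950149]]
burner rim [[440.56151322 232.00618282  42.        ]
 [440.09552566 232.54220331  42.        ]]
burner rim [[440.56151322 232.00618282  42.        ]
 [440.09552566 232.54220331  42.        ]]
[[419.19261966 182.098133  ]
 [417.79867389 191.74296217]]
```

```bash
python3 -m inch '[[0.25,0,2,0],[0.25,0,3.1,0],[0.25,0,3.1,0],[0.25,0,3.1,0]]' 0 >/dev/null; python3 g.py 441 231 6 4.5; python3 -m inch '[[0,0,0,0],[0,0,0,0],[0,0,0,0],[0,0,0,0],[0,0,0,0],[0,0,0,0]]' 255 40;python3 g.py 441 231 6 4.5
```

```text
at [444.  231.9  10.3] yaw 4.39 t 3.15 F [ 0.4  0.4 -0.9] open 1.0 q6 0.16
row [-0.31  0.07  0.43] turn -0.002 dist 0.5
t: 3.75
tcp_pos: [444.2, 232.3, 10.4]
eef_rot: [0.999, 0.039, 0.001, -0.0]
wrist_force: [-1.2, -0.2, 6.6]
opening: 0.745
at [444.2 232.3  10.4] yaw 4.42 t 3.75 F [-1.2 -0.2  6.6] open 0.745 q6 0.16
row [-0.33  0.1   0.44] turn -0.001 dist 0.6
```

```bash
python3 -m inch '[[0,0,-3,0],[0,0,-7,0],[0,0,-10,0],[0,0,-10,0],[0,0,-10,0]]' 255 40; python3 g.py 671.7 23.4 110 4.5
```

```text
t: 4.25
tcp_pos: [443.2, 232.1, 109.2]
eef_rot: [0.999, 0.039, 0.0, -0.0]
wrist_force: [-0.7, -0.1, -3.6]
opening: 0.748
at [443.2 232.1 109.2] yaw 4.42 t 4.25 F [-0.7 -0.1 -3.6] open 0.748 q6 0.16
row [21.17 22.56 -0.08] turn -0.001 dist 30.9
```

```bash
python3 -m inch '[[3,3.2,-1,0],[6.3,6.7,-1,0],[9.6,10.2,-1,0],[12.9,13.7,-1,0],[16.2,17.2,-1,0],[19.5,20.7,-1,0],[21.2,22.6,-1,0],[21.2,22.6,-1,0],[21.2,22.6,-1,0],[21.2,22.6,-1,0]]' 255 40 >/dev/null; python3 g.py 671.7 23.4 40 4.5; python3 - <<'E'
from m import *
t=snap('top','top3'); s=snap('scene','scene3')
cv2.imwrite('pics/v3.png',np.hstack([cv2.resize(t['color'][90:190,230:350,::-1],None,fx=3.3,fy=3.3),cv2.resize(s['color'][165:265,290:410,::-1],None,fx=3.3,fy=3.3)]))
E
```

```text
at [670.3  24.2 117.3] yaw 4.46 t 5.25 F [-0.2 -0.4 -2.1] open 0.744 q6 -0.22
row [0.16 0.1  7.73] turn -0.001 dist 7.7
```

View pics/v3.png

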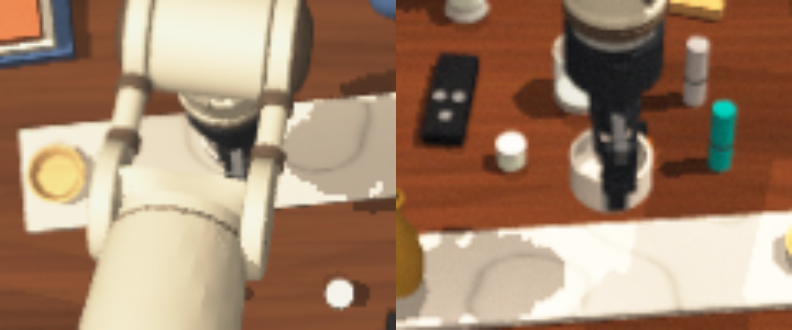

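```bash
python3 - <<'E'
from m import *
s=load('scene3')
print(ray(s,[(355.3,213.5),(355.3,210)],149))
uv,P=comp(s,(335,195,375,235),lambda h:(h[:,:,1]<90)&(h[:,:,2]>110),149)
print(uv.min(0),uv.max(0)); print(ray(s,[((uv.min(0)[0]+uv.max(0)[0])/2,212)],149))
E
```

```text
[[673.67231966  25.48980225 149.        ]
 [660.97655865  25.7672677  149.        ]]
[343 205] [353 228]
[[668.14976041   6.34434676 149.        ]]
```

```bash
python3 -m inch '[[0.1,0.15,3,0],[0.1,0.15,6,0],[0.1,0.15,8.5,0],[0.1,0.15,9.3,0],[0.1,0.15,9.3,0],[0.1,0.15,9.6,0],[0.1,0.15,9.7,0],[0.1,0.15,9.7,0]]' 255 40 >/dev/null; python3 g.py 671.7 23.4 21 4.5
```

```text
at [674.1  21.5  23.6] yaw 4.42 t 6.15 F [-0.3  0.6 -1.6] open 0.745 q6 -0.22
row [-0.23 -0.21  0.26] turn -0.001 dist 0.4
```

```bash
python3 -m inch '[[-0.1,-0.05,0.1,0],[-0.1,-0.05,0.2,0],[-0.1,-0.05,0.25,0],[-0.1,-0.05,0.25,0]]' 255 40; python3 g.py 671.7 23.4 21 4.5; python3 -m inch '[[0,0,0,0],[0,0,0,0],[0,0,0,0],[0,0,0,0],[0,0,0,0]]' 0; python3 -m inch '[[0,0,-3,0],[0,0,-7,0],[0,0,-12,0],[0,0,-16,0],[0,0,-16,0],[0,0,-16,0]]' 0 >/dev/null; python3 g.py 454 -229 150 4.5
```

```text
t: 6.55
tcp_pos: [672.5, 22.0, 20.5]
eef_rot: [0.999, 0.039, 0.0, 0.0]
wrist_force: [-2.0, 0.3, 2.4]
opening: 0.743
at [672.5  22.   20.5] yaw 4.42 t 6.55 F [-2.   0.3  2.4] open 0.743 q6 -0.22
row [-0.07 -0.14 -0.05] turn -0.001 dist 0.2
t: 7.05
tcp_pos: [672.3, 22.0, 19.8]
eef_rot: [0.999, 0.038, 0.0, -0.0]
wrist_force: [0.6, -0.4, -0.6]
opening: 1.001
at [673.   21.9 181.2] yaw 4.41 t 7.65 F [-0.3  0.5 -0.4] open 1.002 q6 -0.22
row [-23.77  23.33   3.07] turn -0.002 dist 33.4
```

Now moving over the cover and checking the burner from there.

```bash
python3 -m inch '[[-3.3,3.3,0,0],[-6.8,6.7,0,0],[-10.3,10.1,0,0],[-13.8,13.5,0,0],[-17.3,17,0,0],[-20.8,20.4,0,0],[-23.8,23.3,3,0],[-23.8,23.3,5,0],[-23.8,23.3,5,0],[-23.8,23.3,5,0]]' 0 >/dev/null; python3 g.py 454 -229 80 4.5; python3 - <<'E'
from m import *
t=snap('top','top4'); s=snap('scene','scene4')
cv2.imwrite('pics/v4.png',np.hstack([cv2.resize(t['color'][90:190,230:380,::-1],None,fx=2.6,fy=2.6),cv2.resize(s['color'][165:265,200:350,::-1],None,fx=2.6,fy=2.6)]))
c=proj(t,[672,23,52])[0].astype(int); print(c)
E
```

```text
at [ 452.2 -227.7  128.6] yaw 4.42 t 8.65 F [0.  0.8 1.2] open 0.999 q6 -0.78
row [0.18 0.16 4.86] turn -0.001 dist 4.9
[303 134]
```

View pics/v4.png

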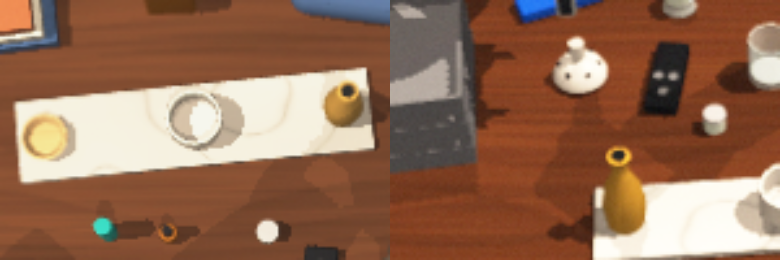

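```bash
python3 - <<'E'
from m import *
t=load('top4'); s=load('scene4')
print(ray(t,[(195/2.6+230-.3,119.5/2.6+90-.3)],52))
g=cv2.cvtColor(cv2.resize(t['color'][110:165,275:335],None,fx=8,fy=8,interpolation=cv2.INTER_CUBIC),cv2.COLOR_RGB2GRAY)
c=cv2.HoughCircles(g,cv2.HOUGH_GRADIENT,1,40,param1=80,param2=20,minRadius=70,maxRadius=100)[0][:4]
for x,y,r in c: print(x,y,r,ray(t,[((x+.5)/8-.5+275,(y+.5)/8-.5+110)],52).round(1), 'dia', (np.diff(ray(t,[(x/8+275-r/8,y/8+110),(x/8+275+r/8,y/8+110)],52)[:,1])).round(1))
cv2.imwrite('pics/v5.png',cv2.resize(s['color'][195:275,270:440,::-1],None,fx=4.5,fy=4.5,interpolation=cv2.INTER_CUBIC))
uv,P=comp(t,(372,190,402,218),white,12);print('cover vis',len(uv))
E
```

```text
[[669.69474429  17.96353325  52.        ]]
236.5 201.5 84.7 [[672.6  19.7  52. ]] dia [-64.9]
cover vis 80
```

View pics/v5.png

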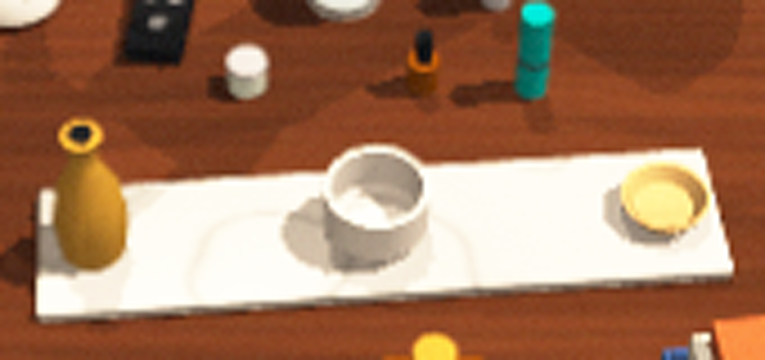

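```bash
python3 - <<'E'
from m import *
s=load('scene4')
print(ray(s,[(352.9,235.9),(352.9,237)],52))
g=cv2.cvtColor(s['color'],cv2.COLOR_RGB2GRAY)
def bw(z): # ends of slab and bowl along row
    pass
for s_ in (load('scene4'),load('scene0')):
  uv,P=comp(s_,(270,225,440,270),lambda h:(h[:,:,1]<60)&(h[:,:,2]>140),10); c,w,a=cv2.minAreaRect(P); print(np.round(c,1),np.round(w,1),a)
E
```

```text
[[668.07972831  20.45973103  52.        ]
 [672.08188581  20.3867535   52.        ]]
[661.4  23.3] [121.4 430.3] 4.56973123550415
[670.9  24.1] [104.6 430.4] 4.648370265960693
```

Burner sits about 3 mm short in y of the slab centre (both views agree), x is fine. I'll regrip and shift it before covering.

```bash
python3 -m inch '[[3.3,-3.3,-2,0],[6.8,-6.7,-5,0],[10.3,-10.1,-5,0],[13.8,-13.5,-5,0],[17.3,-17,-5,0],[20.8,-20.4,-5,0],[24,-23.2,-5,0],[24,-23.2,-5,0],[24,-23.2,-5,0],[24,-23.2,-5,0]]' 0 >/dev/null; python3 g.py 672.4 22 20.5 4.5
```

```text
at [674.2  21.  180.5] yaw 4.43 t 9.75 F [-0.7  0.1  0.6] open 0.994 q6 -0.22
row [-0.18 -0.12 16.  ] turn -0.001 dist 16.0
```

```bash
python3 -m inch '[[-0.1,-0.1,4,0],[-0.1,-0.1,8,0],[-0.1,-0.1,12,0],[-0.1,-0.1,15.8,0],[-0.1,-0.1,15.8,0],[-0.1,-0.1,15.8,0]]' 0 >/dev/null; python3 g.py 672.4 25 20.5 4.5; python3 -m inch '[[0,0,0,0],[0,0,0,0],[0,0,0,0],[0,0,0,0],[0,0,0,0]]' 255 40;python3 g.py 672.4 25 20.5 4.5
```

```text
at [673.   21.3  22.7] yaw 4.35 t 10.35 F [ 0.4 -0.2  0.5] open 1.001 q6 -0.22
row [-0.04 -0.38  0.22] turn -0.003 dist 0.4
t: 10.85
tcp_pos: [675.7, 21.5, 25.7]
eef_rot: [0.999, 0.038, 0.003, 0.001]
wrist_force: [-1.8, -1.6, 7.4]
opening: 0.744
at [675.7  21.5  25.7] yaw 4.41 t 10.85 F [-1.8 -1.6  7.4] open 0.744 q6 -0.22
row [-0.3  -0.38  0.52] turn -0.002 dist 0.7
```

```bash
python3 -m inch '[[-0.1,0,-0.4,0],[-0.1,-0.35,-0.4,0],[-0.1,-0.35,-0.4,0],[-0.1,-0.35,-0.4,0],[-0.1,-0.35,0,0],[-0.1,-0.35,0.15,0],[-0.1,-0.35,0.15,0]]' 255 40; python3 g.py 672 25 20.5 4.5
```

```text
t: 11.55
tcp_pos: [672.9, 25.9, 25.7]
eef_rot: [0.999, 0.039, 0.0, 0.0]
wrist_force: [-15.1, 2.8, 27.5]
opening: 0.75
at [672.9  25.9  25.7] yaw 4.46 t 11.55 F [-15.1   2.8  27.5] open 0.75 q6 -0.22
row [-0.09  0.08  0.52] turn -0.001 dist 0.5
```

```bash
python3 -m inch '[[0,0,-0.15,0],[0,0,-0.15,0],[0,0,-0.15,0],[0,0,-0.15,0]]' 0; python3 -m inch '[[0,0,-3,0],[0,0,-7,0],[0,0,-12,0],[0,0,-16,0],[0,0,-16,0],[0,0,-16,0]]' 0 >/dev/null; python3 -m inch '[[-3.3,3.3,0,0],[-6.8,6.7,0,0],[-10.3,10.1,0,0],[-13.8,13.5,0,0],[-17.3,17,0,0],[-20.8,20.4,0,0],[-24,23.7,3,0],[-24,23.7,5,0],[-24,23.7,5,0],[-24,23.7,5,0]]' 0 >/dev/null; python3 g.py 454 -229 80 4.5; python3 - <<'E'
from m import *
t=snap('top','top6'); s=snap('scene','scene6')
g=cv2.cvtColor(cv2.resize(t['color'][110:165,275:335],None,fx=8,fy=8,interpolation=cv2.INTER_CUBIC),cv2.COLOR_RGB2GRAY)
c=cv2.HoughCircles(g,cv2.HOUGH_GRADIENT,1,40,param1=80,param2=20,minRadius=70,maxRadius=100)[0][:4]
for x,y,r in c: print(x,y,r,ray(t,[((x+.5)/8-.5+275,(y+.5)/8-.5+110)],52).round(1))
for n in('scene6','scene4'): 
  d=load(n)['color'][195:275,270:440,::-1]; 
  if n=='scene6': cv2.imwrite('pics/v6.png',cv2.resize(d,None,fx=4.5,fy=4.5,interpolation=cv2.INTER_CUBIC))
E
```

```text
t: 11.95
tcp_pos: [671.6, 25.5, 21.1]
eef_rot: [0.999, 0.038, -0.0, -0.0]
wrist_force: [0.5, 0.2, -1.4]
opening: 0.998
at [ 450.2 -228.2  130.4] yaw 4.41 t 13.55 F [ 0.  -1.   0.3] open 0.997 q6 -0.79
row [0.39 0.12 5.04] turn -0.002 dist 5.1
221.5 200.5 71.0 [[673.1  25.4  52. ]]
```

View pics/v6.png

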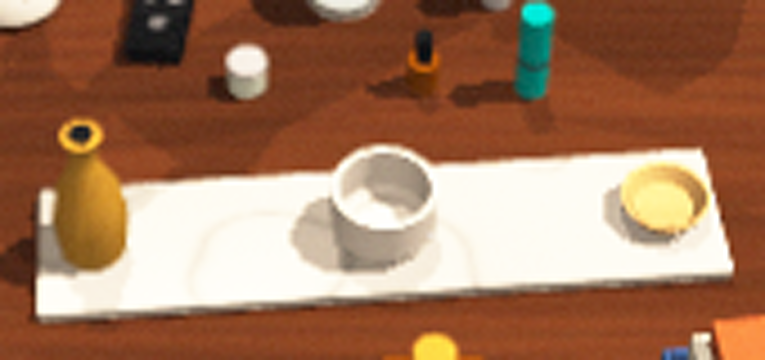

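```bash
python3 -m inch '[[0.3,0.1,4,0],[0.3,0.1,7,0],[0.3,0.1,9.1,0],[0.3,0.1,9.1,0],[0.3,0.1,9.1,0],[0.3,0.1,9.1,0]]' 0 >/dev/null; python3 g.py 454 -229 39 4.5;  python3 -m inch '[[0,0,0,0],[0,0,0,0],[0,0,0,0],[0,0,0,0],[0,0,0,0],[0,0,0,0],[0,0,0,0],[0,0,0,0]]' 255 40; python3 g.py 454 -229 39 4.5
```

```text
at [ 455.6 -230.9   42.9] yaw 4.45 t 14.25 F [-0.2  0.5  1. ] open 1.003 q6 -0.78
row [-0.15 -0.2   0.39] turn -0.001 dist 0.5
t: 15.05
tcp_pos: [454.0, -230.1, 40.9]
eef_rot: [0.999, 0.038, 0.0, 0.0]
wrist_force: [-1.0, -0.6, 1.4]
opening: 0.193
at [ 454.  -230.1   40.9] yaw 4.41 t 15.05 F [-1.  -0.6  1.4] open 0.193 q6 -0.78
row [ 0.01 -0.11  0.19] turn -0.002 dist 0.2
```

```bash
python3 -m inch '[[0,0,-2,0],[0,0,-5,0],[0,0,-9,0],[0,0,-12,0],[0,0,-12,0],[0,0,-12,0]]' 255 40; python3 g.py 672.4 23.8 161 4.5
```

```text
t: 15.65
tcp_pos: [454.0, -230.0, 160.7]
eef_rot: [0.999, 0.038, 0.0, 0.0]
wrist_force: [-0.1, -0.2, -1.6]
opening: 0.191
at [ 454.  -230.   160.7] yaw 4.41 t 15.65 F [-0.1 -0.2 -1.6] open 0.191 q6 -0.78
row [ 23.73 -23.62  -0.03] turn -0.002 dist 33.5
```

```bash
python3 -m inch '[[3,-3,0,0],[6.3,-6.3,0,0],[9.7,-9.7,0,0],[13.1,-13.1,0,0],[16.6,-16.5,0,0],[20.1,-20,0,0],[23.7,-23.6,0,0],[23.7,-23.6,0,0],[23.7,-23.6,0,0],[23.7,-23.6,0,0]]' 255 40 >/dev/null; python3 g.py 672.4 23.8 100 4.5; python3 - <<'E'
from m import *
s=snap('scene','scene7')
cv2.imwrite('pics/v7.png',cv2.resize(s['color'][160:275,290:420,::-1],None,fx=5,fy=5,interpolation=cv2.INTER_CUBIC))
E
```

```text
at [670.8  22.9 158.8] yaw 4.38 t 16.65 F [-1.   0.4 -1.2] open 0.188 q6 -0.22
row [ 0.19 -0.07  5.88] turn -0.002 dist 5.9
```

View pics/v7.png

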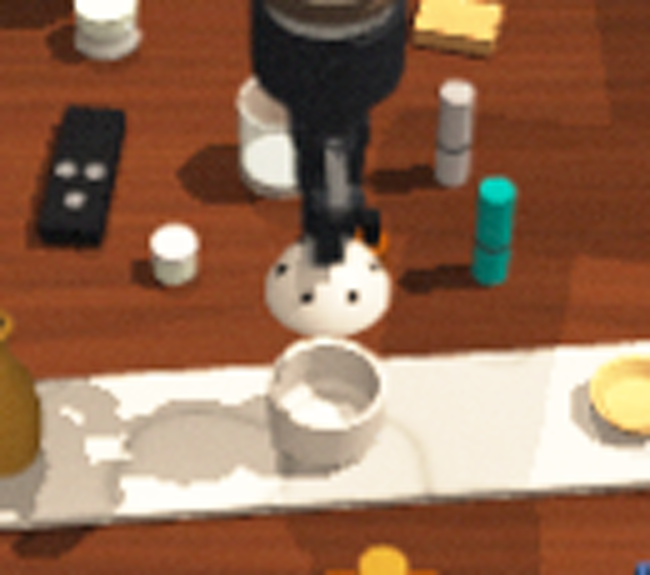

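```bash
python3 - <<'E'
from m import *
s=load('scene7')
# choose row so x=672 in both
for u,z,r in((355.3,129,218),(354.8,52,237)): 
    for rr in(r-2,r,r+2): print(z,ray(s,[(u,rr)],z).round(1))
E
```

```text
129 [[664.1  26.  129. ]]
129 [[671.4  25.9 129. ]]
129 [[678.6  25.7 129. ]]
52 [[664.8  25.8  52. ]]
52 [[672.1  25.7  52. ]]
52 [[679.3  25.5  52. ]]
```

```bash
python3 -m inch '[[0.1,0,2,0],[0.1,0,4,0],[0.1,0,5.5,0],[0.1,0,6.3,0],[0.1,0,6.7,0],[0.1,0,6.9,0],[0.1,0,7,0],[0.1,0,7,0]]' 255 40 >/dev/null; python3 g.py 672.4 23.8 87 4.5;  python3 -m inch '[[0,0,0.1,0],[0,0,0.2,0],[0,0,0.2,0],[0,0,0.2,0]]' 255 40; python3 g.py 672.4 23.8 87 4.5
```

```text
at [673.6  23.6  91.5] yaw 4.42 t 17.5 F [ 0.1 -0.2 -0.3] open 0.183 q6 -0.22
row [-0.12 -0.03  0.45] turn -0.001 dist 0.5
t: 17.9
tcp_pos: [673.1, 23.6, 88.8]
eef_rot: [0.999, 0.039, -0.0, 0.0]
wrist_force: [0.6, 0.4, -1.3]
opening: 0.19
at [673.1  23.6  88.8] yaw 4.41 t 17.9 F [ 0.6  0.4 -1.3] open 0.19 q6 -0.22
row [-0.07 -0.03  0.18] turn -0.002 dist 0.2
```

```bash
python3 -m inch '[[0,0,0.1,0],[0,0,0.2,0],[0,0,0.2,0],[0,0,0.2,0]]' 255 40; python3 g.py 672.4 23.8 87 4.5
```

```text
t: 18.3
tcp_pos: [673.3, 23.6, 87.1]
eef_rot: [0.999, 0.039, 0.0, 0.0]
wrist_force: [-0.3, 0.2, 0.5]
opening: 0.19
at [673.3  23.6  87.1] yaw 4.42 t 18.3 F [-0.3  0.2  0.5] open 0.19 q6 -0.22
row [-0.09 -0.03  0.01] turn -0.001 dist 0.1
```

```bash
python3 -m inch '[[0,0,0,0],[0,0,0,0],[0,0,0,0],[0,0,0,0],[0,0,0,0]]' 0; python3 -m inch '[[0,0,-3,0],[0,0,-7,0],[0,0,-9,0],[0,0,-9,0],[0,0,-9,0]]' 0 >/dev/null; python3 g.py 451 1.5 170 4.5
```

```text
t: 18.8
tcp_pos: [673.1, 23.6, 86.7]
eef_rot: [0.999, 0.038, -0.0, 0.0]
wrist_force: [-0.3, 0.5, -0.6]
opening: 0.995
at [673.   23.6 176.5] yaw 4.41 t 19.3 F [-0.8  0.3 -0.9] open 1.002 q6 -0.22
row [-22.31   0.5    0.65] turn -0.002 dist 22.3
```

```bash
python3 -m inch '[[-4,0.1,0,0],[-8.5,0.3,0,0],[-13,0.4,0.7,0],[-17.5,0.5,0.7,0],[-22.3,0.5,0.7,0],[-22.3,0.5,0.7,0],[-22.3,0.5,0.7,0],[-22.3,0.5,0.7,0]]' 0 >/dev/null; python3 g.py 451 1.5 20 4.5; python3 - <<'E'
from m import *
s=snap('scene','scene8'); t=snap('top','top8')
cv2.imwrite('pics/v8.png',np.hstack([cv2.resize(s['color'][165:265,260:400,::-1],None,fx=3.8,fy=3.8,interpolation=cv2.INTER_CUBIC),cv2.resize(t['color'][100:200,280:350,::-1],None,fx=3.8,fy=3.8,interpolation=cv2.INTER_CUBIC)]))
E
```

```text
at [451.8   1.3 169.5] yaw 4.41 t 20.1 F [-0.   0.2  0.6] open 0.999 q6 -0.34
row [-0.08 -0.02 14.95] turn -0.002 dist 15.0
```

View pics/v8.png

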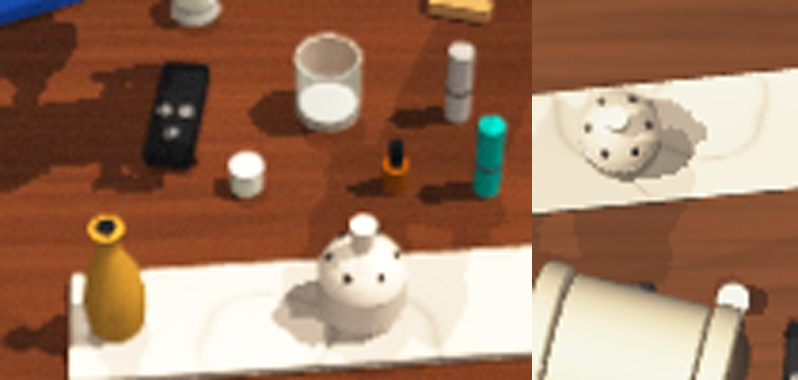

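Cover is seated level on the burner. Next the tealight.

```bash
python3 -m inch '[[-0.1,0,4,0],[-0.1,0,8,0],[-0.1,0,12,0],[-0.1,0,15.2,0],[-0.1,0,15.2,0],[-0.1,0,15.2,0],[-0.1,0,15.2,0]]' 0 >/dev/null; python3 g.py 451 1.5 15 4.5; python3 -m inch '[[0,0,0,0],[0,0,0,0],[0,0,0,0],[0,0,0,0],[0,0,0,0],[0,0,0,0]]' 255 40;python3 -m inch '[[0,0,-0.1,0],[0,0,-3,0],[0,0,-7,0],[0,0,-11,0],[0,0,-11,0],[0,0,-11,0],[0,0,-11,0]]' 255 40 >/dev/null; python3 g.py 679.4 -66.3 130 4.5
```

```text
at [452.4   0.9  19.8] yaw 4.42 t 20.9 F [0.1 0.2 1.2] open 0.999 q6 -0.34
row [-0.14 -0.08  0.48] turn -0.001 dist 0.5
t: 21.5
tcp_pos: [451.4, 1.1, 19.4]
eef_rot: [0.999, 0.038, 0.001, 0.0]
wrist_force: [-2.0, 0.6, 6.7]
opening: 0.616
at [448.9   1.7 126.3] yaw 4.41 t 22.2 F [ 0.   0.5 -2.3] open 0.617 q6 -0.34
row [22.46  8.55 -0.44] turn -0.002 dist 24.0
```

```bash
python3 -m inch '[[3.5,1.3,-1,0],[7.5,2.9,-1.5,0],[12,4.6,-1.5,0],[16.5,6.3,-1.5,0],[20.5,7.8,-1.5,0],[22.7,8.6,-1.5,0],[22.7,8.6,-1.5,0],[22.7,8.6,-1.5,0],[22.7,8.6,-1.5,0]]' 255 40 >/dev/null; python3 g.py 679 -66.2 30 4.5;  python3 - <<'E'
from m import *
s=snap('scene','scene9')
cv2.imwrite('pics/v9.png',cv2.resize(s['color'][165:275,260:400,::-1],None,fx=5,fy=5,interpolation=cv2.INTER_CUBIC))
E
```

```text
at [681.5 -66.3 141.3] yaw 4.42 t 23.1 F [ 0.5  0.  -1.9] open 0.617 q6 -0.35
row [-2.200e-01 -1.000e-02  1.113e+01] turn -0.001 dist 11.1
```

View pics/v9.png

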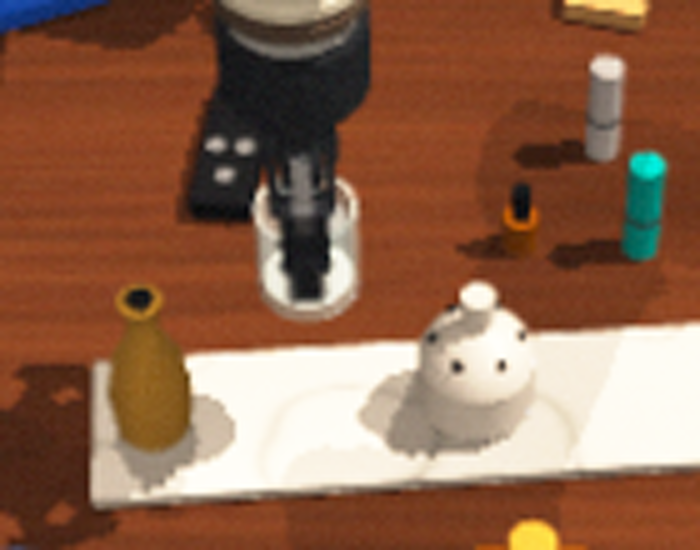

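```bash
python3 - <<'E'
from m import *
s=load('scene9')
for u,z,v in ((305,182,208),(309.5,122,290)): print(ray(s,[(u/5+260-.4,165+v/5 if v>250 else v)],z).round(1))
print(proj(s,[[681,-66,182],[681,-66,122]]))
E
```

```text
[[684.7 -64.5 182. ]]
[[682.6 -64.2 122. ]]
[[320.05969854 206.95983748]
 [320.83716611 222.56309036]]
```

```bash
python3 -m inch '[[-0.2,0.1,3,0],[-0.2,0.1,6,0],[-0.2,0.1,8.5,0],[-0.2,0.1,10,0],[-0.2,0.1,10.7,0],[-0.2,0.1,11,0],[-0.2,0.1,11,0],[-0.2,0.1,11,0]]' 255 40 >/dev/null; python3 g.py 679 -66.2 29.4 4.5;  python3 -m inch '[[0,0,0.1,0],[0,0,0.15,0],[0,0,0.15,0],[0,0,0.15,0]]' 255 40; python3 g.py 679 -66.2 29.4 4.5
```

```text
at [682.3 -68.3  34.4] yaw 4.41 t 23.95 F [ 0.7 -0.7 -1.8] open 0.623 q6 -0.35
row [-0.31 -0.24  0.5 ] turn -0.002 dist 0.6
t: 24.35
tcp_pos: [681.2, -68.1, 31.4]
eef_rot: [0.999, 0.038, 0.0, 0.0]
wrist_force: [-0.1, 0.7, -0.9]
opening: 0.62
at [681.2 -68.1  31.4] yaw 4.41 t 24.35 F [-0.1  0.7 -0.9] open 0.62 q6 -0.35
row [-0.21 -0.21  0.2 ] turn -0.002 dist 0.4
```

```bash
python3 -m inch '[[-0.15,-0.1,0.1,0],[-0.15,-0.1,0.2,0],[-0.15,-0.1,0.2,0],[-0.15,-0.1,0.2,0]]' 255 40; python3 g.py 679 -66.2 29.4 4.5
```

```text
t: 24.75
tcp_pos: [679.6, -67.1, 29.5]
eef_rot: [0.999, 0.039, 0.0, -0.0]
wrist_force: [-1.5, 0.6, 1.4]
opening: 0.622
at [679.6 -67.1  29.5] yaw 4.41 t 24.75 F [-1.5  0.6  1.4] open 0.622 q6 -0.35
row [-0.06 -0.09  0.01] turn -0.001 dist 0.1
```

Contact. Release, rise, and go to the lipstick.

```bash
python3 -m inch '[[0,0,0,0],[0,0,0,0],[0,0,0,0],[0,0,0,0],[0,0,0,0]]' 0; python3 -m inch '[[0,0,-3,0],[0,0,-7,0],[0,0,-12,0],[0,0,-15,0],[0,0,-15,0],[0,0,-15,0]]' 0 >/dev/null; python3 -m inch '[[-5,0,0,0],[-10,0,0,0],[-15,-2,0,0],[-19,-5,0,0],[-22,-9,0,0],[-22,-13,0,0],[-22,-17,0,0],[-22,-19,0,0],[-22,-19,0,0],[-22,-19,0,0]]' 0 >/dev/null; python3 g.py 455.5 109.5 110 4.5; python3 - <<'E'
from m import *
t=snap('top','top10'); s=snap('scene','scene10')
g=cv2.cvtColor(cv2.resize(t['color'][110:165,305:355],None,fx=8,fy=8,interpolation=cv2.INTER_CUBIC),cv2.COLOR_RGB2GRAY)
c=cv2.HoughCircles(g,cv2.HOUGH_GRADIENT,1,40,param1=80,param2=15,minRadius=55,maxRadius=85)
if c is not None:
  for x,y,r in c[0][:4]: print(x,y,r,ray(t,[((x+.5)/8-.5+305,(y+.5)/8-.5+110)],70).round(1))
cv2.imwrite('pics/v10.png',np.hstack([cv2.resize(s['color'][165:265,260:400,::-1],None,fx=3.8,fy=3.8,interpolation=cv2.INTER_CUBIC),cv2.resize(t['color'][100:200,270:340,::-1],None,fx=3.8,fy=3.8,interpolation=cv2.INTER_CUBIC)]))
E
```

```text
t: 25.25
tcp_pos: [679.7, -67.2, 29.3]
eef_rot: [0.999, 0.038, 0.0, 0.0]
wrist_force: [0.1, -1.5, -0.1]
opening: 1.004
at [444.7 105.2 177.9] yaw 4.47 t 26.85 F [ 0.6 -0.1 -0.6] open 1.0 q6 -0.11
row [ 1.13 -0.35  6.78] turn -0.001 dist 6.9
224.5 194.5 60.7 [[669.8 -67.4  70. ]]
```

View pics/v10.png

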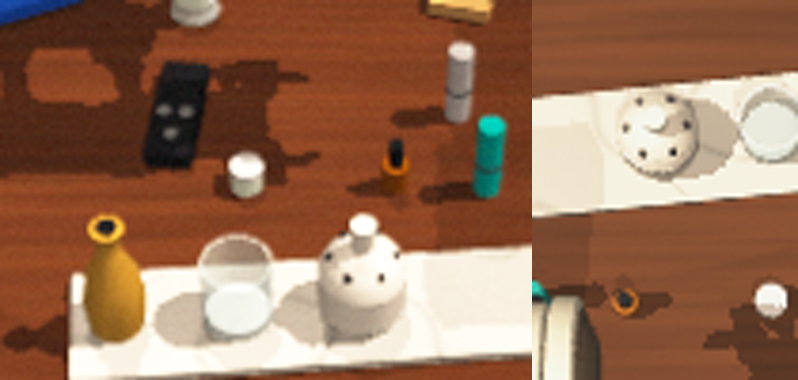

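```bash
python3 - <<'E'
from m import *
t=load('top0'); s=load('scene0'); d=load('scene10')
print('turq',ray(t,[(270,176.8)],72).round(1), ray(s,[(388.5,198)],68).round(1))
print('vial',ray(t,[(295,178.6)],40).round(1))
print('tealight sc', ray(d,[(260+236/3.8-.4,165+258/3.8-.4)],70).round(1), ray(d,[(260+238/3.8-.4,165+310/3.8-.4)],13).round(1))
u=load('top10');print('tealight top',ray(u,[(270+(772-532)/3.8-.4,100+125/3.8-.4)],70).round(1),'burner+cover top widest z58',ray(u,[(270+(658-532)/3.8-.4,100+135/3.8-.4)],56).round(1))
uv,P=comp(s,(374,172,390,200),white,0);print(uv.min(0),uv.max(0))
E
python3 -m inch '[[0.8,-0.35,2,0],[1.1,-0.35,4,0],[1.1,-0.35,5,0],[1.1,-0.35,5,0],[1.1,-0.35,5,0],[1.1,-0.35,5,0],[1.1,-0.35,5,0]]' 140; python3 g.py 455.5 109.5 30 4.5
```

```text
turq [[542.3 122.7  72. ]] [[536.1 127.3  68. ]]
vial [[539.3  49.9  40. ]]
tealight sc [[670.9 -65.6  70. ]] [[672.6 -65.9  13. ]]
tealight top [[674.  -67.8  70. ]] burner+cover top widest z58 [[670.6  23.7  56. ]]
[378 176] [384 188]
t: 27.65
tcp_pos: [457.0, 109.6, 130.3]
eef_rot: [0.999, 0.038, 0.001, 0.0]
wrist_force: [-0.2, 0.7, 0.0]
opening: 0.451
at [457.  109.6 130.3] yaw 4.41 t 27.65 F [-0.2  0.7  0. ] open 0.451 q6 -0.1
row [-1.700e-01 -1.000e-02  1.003e+01] turn -0.002 dist 10.0
```

```bash
python3 -m inch '[[-0.05,0,3,0],[-0.05,0,6,0],[-0.05,0,8.5,0],[-0.05,0,10,0],[-0.05,0,10,0],[-0.05,0,10,0],[-0.05,0,10,0]]' 140 >/dev/null; python3 g.py 456.5 109.5 30 4.5; python3 -m inch '[[0,0,0,0],[0,0,0,0],[0,0,0,0],[0,0,0,0],[0,0,0,0],[0,0,0,0]]' 255 30;python3 -m inch '[[0,0,-0.1,0],[0,0,-3,0],[0,0,-7,0],[0,0,-11,0],[0,0,-14,0],[0,0,-14,0],[0,0,-14,0]]' 255 30 >/dev/null; python3 g.py 665 113.5 170 4.5
```

```text
at [457.2 109.6  30.8] yaw 4.42 t 28.35 F [-0.4 -0.1 -0.7] open 0.451 q6 -0.1
row [-0.07  0.01  0.08] turn -0.001 dist 0.1
t: 28.95
tcp_pos: [456.9, 109.6, 30.4]
eef_rot: [0.999, 0.039, 0.001, 0.0]
wrist_force: [-0.3, -0.1, 5.9]
opening: 0.237
at [455.9 109.6 169.4] yaw 4.41 t 29.65 F [ 0.4  0.2 -0.4] open 0.232 q6 -0.1
row [20.88  1.22 -0.04] turn -0.002 dist 20.9
```

```bash
python3 -m inch '[[4,0.2,0,0],[8.5,0.5,0,0],[13,0.7,0,0],[17,1,0,0],[20.9,1.2,0,0],[20.9,1.2,0,0],[20.9,1.2,0,0],[20.9,1.2,0,0]]' 255 30 >/dev/null; python3 g.py 665 113.5 40.4 4.5; python3 - <<'E'
from m import *
s=snap('scene','scene11')
c=proj(s,[665,113.5,185])[0]; print(c)
x0,y0=int(c[0])-20,int(c[1])-15
for v in range(y0,y0+40,3):
    r=s['color'][v,x0:x0+40].astype(int); m=np.where((r.min(1)>120))[0]; print(v,(x0+m.min(),x0+m.max(),len(m)) if len(m) else None)
E
```

```text
at [663.6 113.9 167.9] yaw 4.42 t 30.45 F [-0.7  0.1  0.1] open 0.238 q6 -0.09
row [ 0.18  0.06 12.75] turn -0.001 dist 12.7
[389.42127212 201.41935339]
186 (np.int64(394), np.int64(394), 1)
189 (np.int64(394), np.int64(396), 3)
192 (np.int64(395), np.int64(396), 2)
195 None
198 None
201 None
204 None
207 None
210 (np.int64(391), np.int64(391), 1)
213 (np.int64(390), np.int64(391), 2)
216 None
219 None
222 None
225 None
```

```bash
python3 -m inch '[[0.05,0.05,3,0],[0.05,0.05,6,0],[0.05,0.05,9,0],[0.05,0.05,11.3,0],[0.05,0.05,12.2,0],[0.05,0.05,12.5,0],[0.05,0.05,12.5,0],[0.05,0.05,12.5,0]]' 255 30 >/dev/null; python3 g.py 665 113.5 40.4 4.5; python3 -m inch '[[0,0,0.1,0],[0,0,0.1,0],[0,0,0.1,0]]' 255 30; python3 g.py 665 113.5 40.4 4.5
```

```text
at [666.9 113.3  46.3] yaw 4.41 t 31.3 F [-0.4 -0.7 -1.1] open 0.238 q6 -0.09
row [-0.19 -0.03  0.59] turn -0.001 dist 0.6
t: 31.6
tcp_pos: [665.9, 113.3, 43.7]
eef_rot: [0.999, 0.038, 0.0, -0.0]
wrist_force: [-0.7, -0.1, 0.1]
opening: 0.24
at [665.9 113.3  43.7] yaw 4.41 t 31.6 F [-0.7 -0.1  0.1] open 0.24 q6 -0.09
row [-0.09 -0.03  0.33] turn -0.002 dist 0.3
```

```bash
python3 -m inch '[[0,0,0.1,0],[0,0,0.2,0],[0,0,0.2,0],[0,0,0.2,0]]' 255 30; python3 g.py 665 113.5 40.4 4.5; python3 -m inch '[[0,0,0.1,0],[0,0,0.1,0],[0,0,0.1,0]]' 255 30; python3 g.py 665 113.5 40.4 4.5
```

```text
t: 32.0
tcp_pos: [665.6, 113.3, 41.2]
eef_rot: [0.999, 0.039, -0.0, -0.0]
wrist_force: [-0.2, 0.2, -0.5]
opening: 0.239
at [665.6 113.3  41.2] yaw 4.41 t 32.0 F [-0.2  0.2 -0.5] open 0.239 q6 -0.09
row [-0.06 -0.02  0.08] turn -0.002 dist 0.1
t: 32.3
tcp_pos: [665.9, 113.3, 40.5]
eef_rot: [0.999, 0.038, 0.0, 0.0]
wrist_force: [0.3, 1.0, 2.0]
opening: 0.235
at [665.9 113.3  40.5] yaw 4.41 t 32.3 F [0.3 1.  2. ] open 0.235 q6 -0.09
row [-0.09 -0.03  0.01] turn -0.002 dist 0.1
```

```bash
python3 -m inch '[[0,0,0,0],[0,0,0,0],[0,0,0,0],[0,0,0,0]]' 130; python3 -m inch '[[0,0,-3,0],[0,0,-7,0],[0,0,-12,0],[0,0,-15,0],[0,0,-15,0],[0,0,-15,0]]' 0 >/dev/null; python3 g.py 467 -123 150 -95.9
```

```text
t: 32.7
tcp_pos: [665.6, 113.3, 40.2]
eef_rot: [0.999, 0.038, -0.0, -0.0]
wrist_force: [0.7, 0.6, -0.5]
opening: 0.494
at [666.1 113.3 191.1] yaw 4.41 t 33.3 F [-0.7 -0.2 -1. ] open 1.003 q6 -0.09
row [-21.68  22.03   4.08] turn 1.751 dist 31.2
```

```bash
python3 -m inch '[[-3,3,0,0.13],[-6,6,0,0.27],[-9,9,0,0.41],[-12,12,0,0.55],[-15,15,0,0.69],[-18,18,0,0.83],[-21.7,22,2,0.97],[-21.7,22,2,1.11],[-21.7,22,2,1.25],[-21.7,22,2,1.3]]' 0 >/dev/null; python3 g.py 467 -123 150 -95.9; python3 - <<'E'
from m import *
t=snap('top','top12'); s=snap('scene','scene12')
cv2.imwrite('pics/v12.png',np.vstack([cv2.resize(s['color'][185:275,265:440,::-1],None,fx=4,fy=4,interpolation=cv2.INTER_CUBIC)[:330],cv2.resize(t['color'][100:165,225:400,::-1],None,fx=4,fy=4,interpolation=cv2.INTER_CUBIC)]))
E
```

```text
at [ 464.4 -122.5  167.9] yaw -70.39 t 34.3 F [-0.1 -0.6  1.2] open 1.003 q6 0.72
row [ 0.14 -0.23  1.79] turn 0.445 dist 1.8
```

View pics/v12.png

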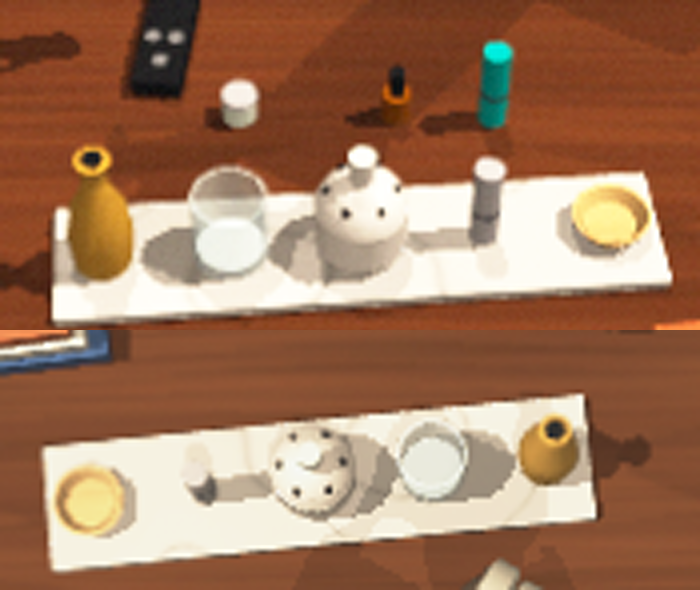

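Row on slab is standing: vase, tealight, covered burner, lipstick (489,166), dish. Checking numbers.

```bash
python3 - <<'E'
from m import *
s=load('scene12');t=load('top12')
S=lambda u,v,z:ray(s,[(265+u/4-.4,185+v/4-.4)],z)[0].round(1)
T=lambda u,v,z:ray(t,[(225+u/4-.4,100+(v-330)/4-.4)],z)[0].round(1)
print('scene: lip top',S(489,166,82),'lip base',S(483,239,10),'tea rim',S(229.5,195.5,70),'tea base',S(231,252,10),'knob top',S(363,155,102),'vase',S(92,160,115),'dish',S(610,216,26))
print('top: lip base',T(206,494,10),'lip top',T(194,462,82),'tea rim',T(433,459,70),'knob',T(313,453,103),'cover edge',T(312,468,58),'vase',T(555,430,115),'dish',T(89,499,26))
E
```

```text
scene: lip top [658.8 113.5  82. ] lip base [664.1 113.2  10. ] tea rim [674.4 -64.8  70. ] tea base [675.4 -65.6  10. ] knob top [666.2  26.5 102. ] vase [ 681.7 -155.3  115. ] dish [656.7 202.5  26. ]
top: lip base [664.7 110.3  10. ] lip top [674.7 111.5  82. ] tea rim [676.  -68.1  70. ] knob [675.   20.8 103. ] cover edge [673.4  24.   58. ] vase [ 686.4 -157.5  115. ] dish [659.6 200.4  26. ]
```

```bash
python3 -m inch '[[0.15,-0.2,3,0.14],[0.15,-0.2,6,0.28],[0.15,-0.2,9,0.4],[0.15,-0.2,11,0.445],[0.15,-0.2,13,0.445],[0.15,-0.2,14.5,0.445],[0.15,-0.2,14.5,0.445],[0.15,-0.2,14.5,0.445],[0.15,-0.2,14.5,0.445]]' 0 >/dev/null; python3 g.py 467 -123 4 -95.9
```

```text
at [ 469.2 -123.7   26. ] yaw -95.53 t 35.3 F [-0.4 -0.4  0.3] open 1.001 q6 1.16
row [-0.05  0.23  2.2 ] turn 0.006 dist 2.2
```

```bash
python3 -m inch '[[0,0.15,1,0],[0,0.15,1.8,0],[0,0.15,2,0],[0,0.15,2,0],[0,0.15,2,0]]' 0 >/dev/null; python3 g.py 467 -123 4 -95.9; python3 -m inch '[[0,0,0,0],[0,0,0,0],[0,0,0,0],[0,0,0,0],[0,0,0,0],[0,0,0,0],[0,0,0,0]]' 255 40; python3 g.py 467 -123 4 -95.9
```

```text
at [ 467.2 -123.4    5.3] yaw -95.57 t 35.8 F [ 0.2 -0.6 -0.8] open 0.999 q6 1.16
row [-0.03  0.03  0.13] turn 0.006 dist 0.1
t: 36.5
tcp_pos: [467.6, -123.6, 5.7]
eef_rot: [-0.672, 0.741, -0.0, 0.0]
wrist_force: [0.6, -0.2, 4.5]
opening: 0.458
at [ 467.6 -123.6    5.7] yaw -95.57 t 36.5 F [ 0.6 -0.2  4.5] open 0.458 q6 1.16
row [-0.05  0.06  0.17] turn 0.006 dist 0.2
```

```bash
python3 -m inch '[[0,0,-0.2,0],[0,0,-3,0],[0,0,-7,0],[0,0,-11,0],[0,0,-15.5,0],[0,0,-15.5,0],[0,0,-15.5,0]]' 255 40; python3 g.py 506 -426 160 -80.5
```

```text
t: 37.2
tcp_pos: [467.5, -123.5, 160.9]
eef_rot: [-0.672, 0.741, -0.001, 0.0]
wrist_force: [0.0, 0.2, -1.0]
opening: 0.459
at [ 467.5 -123.5  160.9] yaw -95.57 t 37.2 F [ 0.   0.2 -1. ] open 0.459 q6 1.16
row [29.74 -6.77  0.12] turn -0.263 dist 30.5
```

```bash
python3 -m inch '[[3.5,-0.8,0,-0.03],[7.5,-1.7,0,-0.07],[12,-2.7,0,-0.11],[16.5,-3.8,0,-0.15],[21,-4.8,0,-0.19],[25.5,-5.8,0,-0.23],[29.7,-6.8,0,-0.263],[29.7,-6.8,0,-0.263],[29.7,-6.8,0,-0.263],[29.7,-6.8,0,-0.263]]' 255 40 >/dev/null; python3 -m inch '[[0,0,2,0],[0,0,3,0],[0,0,3,0],[0,0,3,0]]' 255 40; python3 g.py 506 -426 90 -80.5
python3 - <<'E'
from m import *
s=snap('scene','scene13'); b=s['color'][150:235,165:245,::-1]
# numeric: remote blob in the scene picture
hsv=cv2.cvtColor(s['color'],cv2.COLOR_RGB2HSV).astype(int)
print(proj(s,[[506,-426,130],[560,-417,130],[451,-435,130]]).round(0).tolist())
E
```

```text
t: 38.6
tcp_pos: [506.1, -424.7, 130.3]
eef_rot: [0.763, -0.646, -0.0, -0.0]
wrist_force: [0.8, 0.0, -0.7]
opening: 0.458
at [ 506.1 -424.7  130.3] yaw -80.46 t 38.6 F [ 0.8  0.  -0.7] open 0.458 q6 0.52
row [0.13 0.03 4.03] turn 0.001 dist 4.0
[[200.0, 177.0], [199.0, 189.0], [200.0, 164.0]]
```

```bash
python3 -m inch '[[0.1,0,1.5,0],[0.1,0,2.8,0],[0.1,0,3.5,0],[0.1,0,3.8,0],[0.1,0,3.8,0],[0.1,0,3.8,0]]' 255 40; python3 g.py 506 -426 90 -80.5; python3 -m inch '[[0,0,0.1,0],[0,0,0.2,0],[0,0,0.2,0],[0,0,0.2,0]]' 255 40; python3 g.py 506 -426 90 -80.5
```

```text
t: 39.25
tcp_pos: [506.4, -426.8, 92.6]
eef_rot: [0.763, -0.646, 0.0, 0.0]
wrist_force: [0.5, -0.6, -0.4]
opening: 0.455
at [ 506.4 -426.8   92.6] yaw -80.5 t 39.25 F [ 0.5 -0.6 -0.4] open 0.455 q6 0.52
row [-0.08  0.02  0.26] turn -0.0 dist 0.3
t: 39.65
tcp_pos: [506.2, -426.6, 90.4]
eef_rot: [0.763, -0.646, 0.0, 0.0]
wrist_force: [0.0, 0.2, -0.2]
opening: 0.453
at [ 506.2 -426.6   90.4] yaw -80.5 t 39.65 F [ 0.   0.2 -0.2] open 0.453 q6 0.52
row [-0.06  0.01  0.04] turn -0.0 dist 0.1
```

```bash
python3 -m inch '[[0,0,0.1,0],[0,0,0.15,0],[0,0,0.15,0],[0,0,0.15,0]]' 255 40; python3 g.py 506 -426 90 -80.5; python3 -m inch '[[0,0,0,0],[0,0,0,0],[0,0,0,0],[0,0,0,0],[0,0,0,0]]' 80; python3 -m inch '[[0,0,-2,0],[0,0,-5,0],[0,0,-9,0],[0,0,-13,0],[0,0,-13,0],[0,0,-13,0]]' 80 >/dev/null; python3 -m inch '[[0,-4,0,0],[0,-8,0,0],[0,-13,0,0],[0,-18,0,0],[0,-23,0,0],[0,-27,0,0],[0,-27,0,0],[0,-27,0,0]]' 0; python3 - <<'E'
from m import *
t=snap('top','top14'); s=snap('scene','scene14')
cv2.imwrite('pics/v14.png',np.hstack([cv2.resize(s['color'][145:275,170:320,::-1],None,fx=3,fy=3,interpolation=cv2.INTER_CUBIC),cv2.resize(t['color'][115:245,410:500,::-1],None,fx=3,fy=3,interpolation=cv2.INTER_CUBIC)]))
for n,d,c in (('t',t,(430,150,480,220)),('s',s,(178,160,230,215))):
  uv,P=comp(d,c,lambda h:(h[:,:,2]<70)&(h[:,:,1]<160),102); r=cv2.minAreaRect(P); print(n,np.round(r[0],1),np.round(r[1],1),round(r[2],1),uv.min(0),uv.max(0))
E
```

```text
t: 40.05
tcp_pos: [506.3, -426.7, 89.7]
eef_rot: [0.763, -0.646, 0.0, 0.0]
wrist_force: [-2.3, 1.5, 5.4]
opening: 0.453
at [ 506.3 -426.7   89.7] yaw -80.5 t 40.05 F [-2.3  1.5  5.4] open 0.453 q6 0.52
row [-0.07  0.02 -0.03] turn 0.0 dist 0.1
t: 40.55
tcp_pos: [506.2, -426.5, 88.6]
eef_rot: [0.763, -0.646, -0.0, -0.0]
wrist_force: [0.2, -0.4, 0.4]
opening: 0.685
t: 41.95
tcp_pos: [772.3, -380.9, 213.2]
eef_rot: [0.764, -0.646, -0.003, 0.0]
wrist_force: [-0.4, -0.4, 0.7]
opening: 1.0
t [ 505.5 -426.8] [110.9  42.6] 9.3 [446 166] [465 204]
s [ 525.1 -441.1] [232.8 101.6] 13.2 [178 164] [214 214]
```

View pics/v14.png

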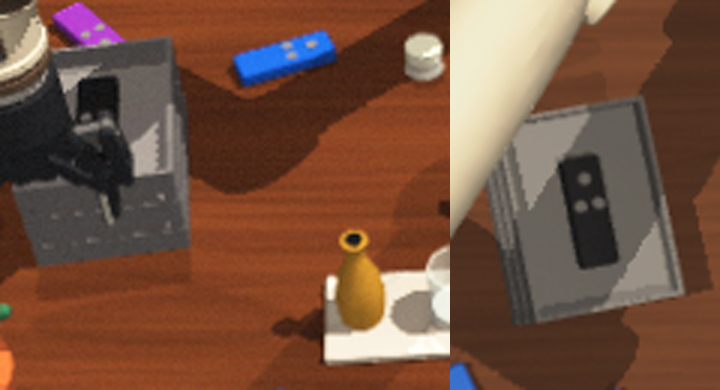

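```bash
python3 -c "
from cell import sense,hand_in
s=sense();print(s['t'],s['wrist_force'].round(1),s['qd'].round(3));hand_in()"
```

```text
42.05 [0.3 0.5 0.4] [-0.013 -0.048  0.008  0.002  0.002  0.   ]
the job is handed in; nothing more can be done
```

The job is done and handed in at about 42 s, well under the 144 s limit. I placed things in the order asked: burner, cover, tealight, lipstick, remote.

**Burner and cover:** The burner first landed about 3 mm short of the slab's centre, so I picked it up again and shifted it. It now stands within about 2 mm of the centre. The cover sits level in it.

**Tealight and lipstick:** Both stand upright at the midpoints, within about 3 mm along the row. Across the row the pictures gave the tealight's position less exactly: 674–676 mm against about 679 mm wanted. The arm's own reading when it let go was 679.7 mm. For the lipstick, the two cameras differed by about 3 mm along the row. Across it, the picture readings of its leading edges differed by more, but its base read within about 1 mm of its place.

**Remote:** It lies buttons up in the top tray. I measured it at (505.5, −426.8) mm and 9.3°, against the tray's centre at (506.6, −426.9) mm and 9.2°. That check is from the top camera only, because the arm blocked the other view.

**Vase and dish:** I never touched either one. Measured again before the remote was moved, both still read at their starting places to within about 2–3 mm. The wrist force stayed under 32 N in every reading I took, and the gripper was clear of everything when I handed in.

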